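# Square up the hardware samples with a straightedge

### The arm

A 7-joint arm with a two-finger parallel gripper is mounted at the origin on the work surface. World frame = base frame: x ahead of the robot, y to its left, z up, the work surface at z = 0. Lengths are in m, angles in rad, forces in N, time in s.
With the tool pointing down it reaches from about 0.4 to 0.85 m from the base axis. Payload 10.4 kg.
Tool frame: the origin (TCP) lies midway between the tips of the shut fingers; the grasp point (between the pads) lies 19 mm behind it; z points along the fingers, y is the line along which they close (so a half turn about z gives the same grasp; the last joint's range is limited). The gripper opens to 85 mm and grips with 20 to 120 N. Pads are 22 mm wide; open, the fingers measure 114 mm over their backs; the gripper's body (76 mm by 85 mm) begins 54 mm behind the grasp point. The pads swing forward as they close: fully open they stand 13 mm farther back than shut.
Start: joints at [-1.356, 0.332, -0.065, 1.46, 0.022, 1.35, -0.088], TCP at [0.147, 0.607, 0.231] pointing down, gripper open.
Joint ranges: [-2.6, 2.6], [-0.5, 2.12], [-1.47, 1.34], [0.16, 2.42], [-1.27, 4.41], [0.06, 2.06], [-2.6, 2.6]. Speed limits (rad/s): [2.22, 2.22, 2.79, 2.79, 3.14, 3.14, 3.14].

### API

Orientations are given as a unit quaternion [x, y, z, w].
In Python, from workcell import get_obs, camera, camera_params, hand_in gives the robot as it stands.
- The arm moves only by the tool carry_out, never from a script. Its argument "commands" is a list that holds one entry, the list of rows, each a list of 6 numbers: the shift along the tool's x, y, z in units of 40 mm (1.0 is 40 mm), then the turn, a rotation vector about the tool's x, y, z in units of 6 degrees (1.0 is 6 degrees). In form: [[[x, y, z, ax, ay, az], ...]]. A call has 1 to 20 rows; each row shifts and turns the commanded pose from where the row before left it, along the tool's axes as they then stand; what a row does not reach is not made up. A row lasts 1/12 s, in which the tool goes at most 41.7 mm and 7.16 degrees, less where a joint would pass 70% of its speed; a pose out of reach is approached as far as the arm can. A call is refused whole if a number of a shift passes 1 or a number of a turn 1, either way. A call with a gripper value outside its range is refused whole. "hand" is the closure, from -1 (fully open) to 1 (shut), set as the call begins (left out, the last holds). The fingers move at their own pace and stop on an object; "force" is the grip in N (left out, the last holds). Time passes only in rows, so rows that do not move let the fingers close. It gives the time, the measured TCP pose, the force, the opening and the grip force at its end, in the units of the state.
- get_obs(): the state, without advancing time (a new reading comes with each control period).
- camera(name): name is "side" or "top"; returns the picture (420x560x3 uint8, red, green, blue); there is no depth.
- camera_params(name): a dict with "mtx" (3x3 intrinsics, pixels), "k1" (the pictures are not rectified: a ray, as slopes to the right and down, at radius r is drawn at 1 + k1 r^2 times it, then the intrinsics apply), "R" (3x3) and "t" (3): a world point X has camera coordinates R X + t. Camera axes: x right, y down, z forward; pixel columns grow to the right and rows downward; lengths in m; the calibration is good to about 2 mm. A picture is of the moment at which its call begins. camera_params takes no time and is no camera call.
- hand_in(): hands the job in; it is judged then, once.
The state is a dict: "clock": time; "joint_pos": joint angles; "joint_velocities": joint speeds; "tau": joint torques, N m; "position": TCP position; "ee_rot": TCP orientation; "ft_force": force on the tool from outside, world axes, zero at the start; "torque": the same for the moment, N m; "grip_width": opening from 0.0 (shut) to 1.0 (fully open); "grasp_force": force on a finger pad.
Only numpy, scipy, OpenCV 4.12 (cv2) and the standard library are available. Lean on these libraries where they do the work, as an engineer would, in place of code of your own. Each camera call takes 0.05 s, during which the arm holds its last target. There are 200 camera calls.

### The job

Take the straightedge off its oak rest and, pushing only with its long edge, slide the four ragged hardware samples in the display bay back together until you feel the row bear firmly against the stop bar, without ramming it, so that they stand in one straight line, square to the bay. Then stand the straightedge back upright along its oak rest and let go. Do not touch the samples with the gripper, and leave the other hardware where it is.

Things in the scene. Friction and masses are not known exactly. Their poses are not given: they have to be found in the camera images.
- bay: fixed bay: 2 steel cheeks (240 x 10 x 25 mm) along its x, 280 mm apart inside. Origin: on the shelf, mid-bay; x away from the robot; -x end open. Across it (along y) a rigid steel stop bar, 270 mm long, 30 high, end knobs 40 high, clamped at an unmeasured depth: its face lies 5 to 50 mm to +x of the origin; find it by touch. Samples stand on the bare shelf.
- rest: fixed oak board, 70 x 280 x 12 mm (x, y, z), on which the straightedge is kept. Origin: centre of its underside, on the shelf; long side along its y.
- rule_grip (a point): loose straightedge, 0.2 to 0.4 kg, standing along the oak rest. Aluminium foot 26 x 240 x 20 mm (x, y, z), its long vertical faces are the edges; on its middle a grey upright grip 14 mm thick (x), 60 long (y), 20 to 96 mm above the underside. This point: on the grip's middle plane, 78 mm above the underside, 18 below its top. It stands by itself.
- block1: loose sample 1 of 4 in the row (1 at the bay's -y end, 4 at +y, some 60 mm apart): oak block 44 x 44 x 30 mm with a brass rose and button on top, under 46 mm high in all, 0.1 to 0.2 kg. Origin: centre of its underside; x roughly along the bay's x, turned up to 0.2 rad at the start.
- block2: loose sample 2 of 4 in the row (1 at the bay's -y end, 4 at +y, some 60 mm apart): oak block 44 x 44 x 30 mm with a roller catch on a steel plate on top, under 46 mm high in all, 0.1 to 0.2 kg. Origin: centre of its underside; x roughly along the bay's x, turned up to 0.2 rad at the start.
- block3: loose sample 3 of 4 in the row (1 at the bay's -y end, 4 at +y, some 60 mm apart): oak block 44 x 44 x 30 mm with a small black bolt on top, under 46 mm high in all, 0.1 to 0.2 kg. Origin: centre of its underside; x roughly along the bay's x, turned up to 0.2 rad at the start.
- block4: loose sample 4 of 4 in the row (1 at the bay's -y end, 4 at +y, some 60 mm apart): oak block 44 x 44 x 30 mm with a square steel pull on top, under 46 mm high in all, 0.1 to 0.2 kg. Origin: centre of its underside; x roughly along the bay's x, turned up to 0.2 rad at the start.
- doorpull: bystander: flat steel pocket door pull, 50 x 130 mm, 16 mm high, to the left of the bay. Origin: centre of its underside.
- flushbolt: bystander: black flush bolt, 24 x 180 mm, 18 mm high, to the left of the bay. Origin: centre of its underside.
- rollercatch: bystander: chrome roller catch, 26 x 60 mm, 23 mm high, inside the bay behind the stop bar. Origin: centre of its underside.
- doorknob: bystander: brass door knob standing up, 56 mm wide, 60 mm high, to the left of the bay. Origin: centre of its underside.
- doorstop: bystander: rubber door stop, 28 mm wide, 30 mm high, between the oak rest and the bay. Origin: centre of its underside.
- hinge: bystander: brass hinge lying flat, 65 x 90 mm, to the right of the bay's far end. Origin: centre of its underside.
There are look-alikes about, which are no part of the job. What is shaped like the block3 but green is not meant. There is more than one size of the part that bears rule_grip; the job needs the smaller.

How it is judged:
By the outcome, as a careful person would: the job done as asked, in the order asked, and still so for the second after the job is handed in, with the robot touching nothing.
It also fails if it takes over 54 s, if anything falls off the work surface, if the arm or the gripper's body presses on something with over 40 N, if the wrist force passes 120 N, or if a joint passes its speed limit or range.

## Working session

There is one attempt and no reset: what is moved stays moved. The work goes in short steps, Python scripts to look and compute and a tool call to move; the robot and the scene stay as the last step left them, time stands still between calls to the robot, and variables do not carry over. Pictures are saved under pics/ and viewed, at most 10 in all, crops included, and the job is handed in when it is done.

Besides the shell and the picture viewer there is one more tool, called after ">>>" as name(argument=value, ...) on one line, values as JSON. carry_out: Moves the arm, as the interface text tells. Its arguments: {"type":"object","properties":{"commands":{"type":"array"},"hand":{"type":"number"},"force":{"type":"number"}},"required":["commands"]}

```bash
mkdir -p pics; ls; cat > h.py <<'E'
import numpy as np, cv2
from workcell import *
def save(n,f):
    im=camera(n); cv2.imwrite(f,im[:,:,::-1]); return im
def ray(n,px):
    p=camera_params(n); K=np.array(p["mtx"]);R=np.array(p["R"]);t=np.array(p["t"])
    d=np.array([p["k1"],0,0,0.])
    u=cv2.undistortPoints(np.array(px,float).reshape(-1,1,2),K,d).reshape(-1,2)
    D=np.c_[u,np.ones(len(u))]@R
    return -R.T@t,D
def onz(n,px,z):
    c,D=ray(n,px); return c+D*((z-c[2])/D[:,2])[:,None]
def proj(n,X):
    p=camera_params(n); X=np.array(X,float).reshape(-1,3)
    return cv2.projectPoints(X,cv2.Rodrigues(np.array(p["R"]))[0],np.array(p["t"],float),np.array(p["mtx"],float),np.array([p["k1"],0,0,0.]))[0].reshape(-1,2)
E
python3 - <<'E'
from h import *
save("top","pics/top0.png");save("side","pics/side0.png")
for n in("top","side"):
    p=camera_params(n);print(n,p["k1"],-np.array(p["R"]).T@p["t"],np.array(p["R"]).round(2).tolist())
o=get_obs();print(o)
E
```

```text
pics
top -0.10363616874598819 [0.294959   0.09194415 1.11386754] [[0.01, -1.0, 0.02], [-0.99, -0.01, -0.13], [0.13, -0.02, -0.99]]
side 0.023975093773186646 [ 0.00817117 -0.67642192  1.13775355] [[0.86, -0.51, -0.0], [-0.4, -0.66, -0.64], [0.33, 0.55, -0.77]]
{'clock': 0.1, 'joint_pos': array([-1.35559847,  0.33279328, -0.06471065,  1.46088027,  0.02159823,
        1.34989501, -0.08849365]), 'joint_velocities': array([-9.35548797e-04, -9.34583731e-04, -2.23879138e-03, -2.50633533e-03,
        5.84581968e-04, -7.95040028e-05, -8.24780910e-05]), 'tau': array([ 7.40538635e-04, -6.26745343e+01,  4.87900944e-02, -3.92432499e+01,
        1.63342163e-02,  6.91376568e-03,  7.95108440e-05]), 'position': array([0.14714237, 0.60707753, 0.23059418]), 'ee_rot': array([ 1.18601214e-01,  9.92941762e-01, -6.38350809e-04, -4.91814622e-05]), 'ft_force': array([-0.47970832, -0.00977049, -0.95342097]), 'torque': array([0.01284225, 0.04219946, 0.0029717 ]), 'grasp_force': 0.0, 'grip_width': 1.0004504651834818}
```

View pics/top0.png

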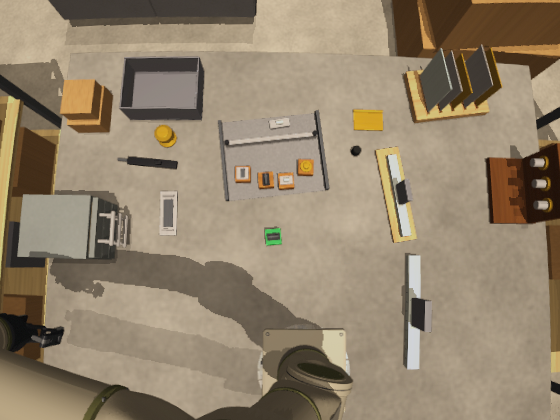

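View pics/side0.png

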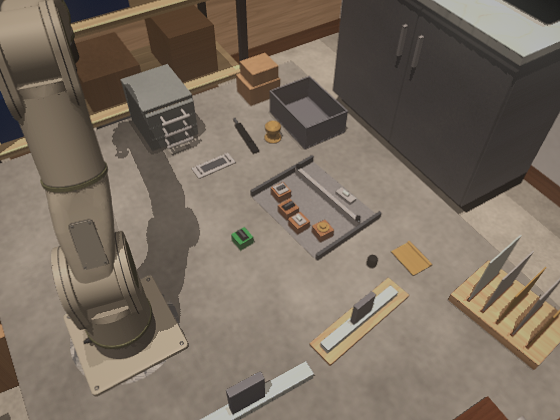

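The pictures show a straightedge on the oak rest at top (397,195), a larger one lying off the rest at (413,312), and the block row at (242,174), (265,180), (286,181), (305,167). A green block stands at (273,236) and the stop bar at (270,138).

Possible mix-ups:
- **Straightedge:** the one on the rest at (397,195) or the longer one at (413,312). I choose (397,195).
- **block3:** the black-bolt sample at (265,180) or the green one at (273,236). I choose (265,180).

I'll check these in a close crop.

```bash
python3 - <<'E'
from h import *
im=cv2.imread("pics/top0.png")
cv2.imwrite("pics/crop0.png",cv2.resize(im[105:248,212:420],None,fx=3.8,fy=3.8,interpolation=cv2.INTER_CUBIC))
hsv=cv2.cvtColor(im,cv2.COLOR_BGR2HSV)
# orange mask of blocks / rest
m=cv2.inRange(hsv,(8,120,90),(30,255,255))
cs,_=cv2.findContours(m,cv2.RETR_EXTERNAL,cv2.CHAIN_APPROX_NONE)
for c in cs:
    if cv2.contourArea(c)>60:
        r=cv2.minAreaRect(c)
        if 215<r[0][0]<430 and 100<r[0][1]<250: print("orange",np.round(r[0],1),np.round(r[1],1),round(r[2],1))
print(onz("top",[[397,195],[413,312],[242,174],[305,167],[270,138]],0.02).round(3))
E
```

```text
orange [285.5 181. ] [16. 15.] 90.0
orange [265.5 180. ] [16. 15.] 90.0
orange [242.5 174. ] [16. 15.] 90.0
orange [305.5 167. ] [16. 15.] 90.0
orange [367.5 119.5] [21. 29.] 90.0
[[ 0.497 -0.266  0.02 ]
 [ 0.164 -0.305  0.02 ]
 [ 0.552  0.184  0.02 ]
 [ 0.575  0.002  0.02 ]
 [ 0.661  0.105  0.02 ]]
```

View pics/crop0.png

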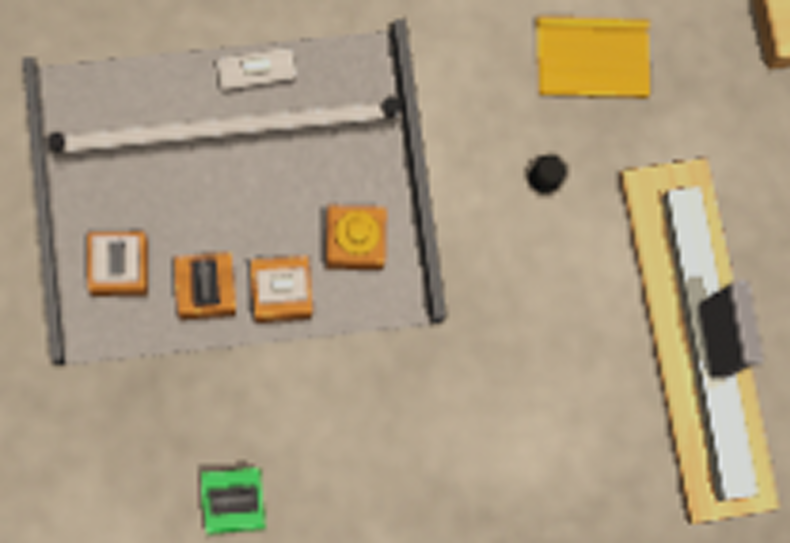

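The crop shows the small white rule with the dark grip on the oak rest (crop (715,340)). The four orange blocks run square pull, black bolt, roller, brass rose from left to right, which is 4 to 1. The green look-alike is at (232,498) in the crop. Next I'll measure.

```bash
cat > meas.py <<'E'
from h import *
def contours(f,lo,hi,roi,hsvm=True,s=4,amin=200):
    im=cv2.imread(f);x0,y0,x1,y1=roi
    c=cv2.resize(im[y0:y1,x0:x1],None,fx=s,fy=s,interpolation=cv2.INTER_CUBIC)
    m=cv2.inRange(cv2.cvtColor(c,cv2.COLOR_BGR2HSV),lo,hi)
    cs,_=cv2.findContours(m,cv2.RETR_EXTERNAL,cv2.CHAIN_APPROX_NONE)
    out=[]
    for k in cs:
        if cv2.contourArea(k)>amin*1.0: out.append((k.reshape(-1,2)+.5)/s-.5+[x0,y0])
    return out
def rect(n,pts,z):
    P=onz(n,pts,z)[:,:2]; r=cv2.minAreaRect((P*1000).astype(np.float32)); return r,cv2.boxPoints(r)
def show(name,n,f,lo,hi,roi,z,amin=300):
    for c in contours(f,lo,hi,roi,amin=amin):
        r,b=rect(n,c,z); print(name,n,"c",np.round(r[0],1),"size",np.round(r[1],1),"ang",round(r[2],2),"px",c.mean(0).round(),b.round(0).tolist())
E
python3 - <<'E'
from meas import *
T="pics/top0.png";S="pics/side0.png"
show("foot","top",T,(0,0,190),(180,40,255),(372,140,420,245),.032)
show("foot","side",S,(0,0,190),(180,40,255),(305,275,410,365),.032)
show("rest","top",T,(12,60,120),(30,255,255),(370,140,420,245),.012)
show("rest","side",S,(12,60,120),(30,255,255),(305,275,412,365),.012)
show("grip","top",T,(0,0,0),(180,80,60),(385,165,420,215),.108,100)
show("grip","side",S,(0,0,0),(180,80,70),(345,285,380,325),.09,100)
show("cheek","top",T,(0,0,0),(180,255,85),(215,105,332,205),.025,400)
show("cheek","side",S,(0,0,0),(180,255,85),(245,150,385,260),.025,400)
show("bar","top",T,(0,0,185),(180,60,255),(215,105,332,155),.03,200)
E
```

```text
foot top c [ 427.7 -279.2] size [98.2 25.7] ang 8.97 px [403. 219.] [[377.0, -274.0], [381.0, -300.0], [478.0, -284.0], [474.0, -259.0]]
foot top c [ 574.5 -256.2] size [83.5 25.6] ang 8.92 px [394. 168.] [[531.0, -250.0], [535.0, -275.0], [618.0, -262.0], [614.0, -237.0]]
foot side c [ 498.  -267.5] size [239.3  25. ] ang 8.91 px [359. 318.] [[378.0, -274.0], [382.0, -298.0], [618.0, -261.0], [614.0, -237.0]]
rest top c [ 503.7 -263.8] size [285.3  79.7] ang 9.91 px [394. 195.] [[356.0, -249.0], [370.0, -328.0], [651.0, -279.0], [637.0, -200.0]]
rest side c [ 503.9 -266.1] size [282.5  73.4] ang 9.82 px [359. 320.] [[358.0, -254.0], [371.0, -326.0], [649.0, -278.0], [637.0, -206.0]]
grip top c [ 489.8 -248.6] size [60.5 24.8] ang 9.13 px [401. 192.] [[458.0, -241.0], [462.0, -266.0], [522.0, -256.0], [518.0, -232.0]]
grip side c [ 487.9 -276.4] size [86.2 29.7] ang 9.11 px [360. 311.] [[443.0, -269.0], [448.0, -298.0], [533.0, -284.0], [528.0, -255.0]]
cheek top c [536.8 115.6] size [32.7 17.7] ang 6.66 px [266. 179.] [[520.0, 123.0], [522.0, 105.0], [554.0, 109.0], [552.0, 126.0]]

[... 1150 characters left out ...]
 126.0], [575.0, 159.0], [529.0, 202.0]]
cheek side c [552.6 225.6] size [172.9  21.5] ang 6.9 px [273. 182.] [[465.0, 226.0], [468.0, 205.0], [640.0, 225.0], [637.0, 247.0]]
cheek side c [673.  242.4] size [78.5 23.2] ang 6.9 px [304. 163.] [[633.0, 249.0], [635.0, 226.0], [713.0, 236.0], [711.0, 259.0]]
bar top c [658.5 103. ] size [ 12.5 240.7] ang 7.16 px [270. 138.] [[637.0, 222.0], [667.0, -17.0], [680.0, -16.0], [650.0, 223.0]]
bar top c [705.8  78.7] size [24.8 57.6] ang 10.87 px [279. 122.] [[688.0, 105.0], [699.0, 48.0], [723.0, 53.0], [713.0, 109.0]]
bar top c [670.1 -58.7] size [ 30.3 117.8] ang 89.35 px [327. 134.] [[611.0, -73.0], [729.0, -75.0], [729.0, -44.0], [611.0, -43.0]]
```

>>> carry_out(commands=[[[-0.73,-0.48,0,0,0,0],[-0.73,-0.48,0,0,0,0],[-0.73,-0.48,0,0,0,0],[-0.73,-0.48,0,0,0,0],[-0.73,-0.48,0,0,0,0],[-0.73,-0.48,0,0,0,0],[-0.73,-0.48,0,0,0,0],[-0.73,-0.48,0,0,0,0],[-0.73,-0.48,0,0,0,0],[-0.73,-0.48,0,0,0,0],[-0.73,-0.48,0,0,0,0],[-0.73,-0.48,0,0,0,0],[-0.73,-0.48,0,0,0,0],[-0.73,-0.48,0,0,0,0]]], hand=-1)

```text
clock: 1.27
position: [0.4819, 0.2484, 0.2311]
ee_rot: [0.119, 0.993, -0.0, -0.0]
ft_force: [0.2, 1.4, 0.3]
grip_width: 1.001
grasp_force: 0.0
```

>>> carry_out(commands=[[[-0.23,-0.83,0,0,0,0],[-0.23,-0.83,0,0,0,0],[-0.23,-0.83,0,0,0,0],[-0.23,-0.83,0,0,0,0],[-0.23,-0.83,0,0,0,0],[-0.23,-0.83,0,0,0,0],[-0.23,-0.83,0,0,0,0],[-0.23,-0.83,0,0,0,0],[-0.23,-0.83,0,0,0,0],[-0.23,-0.83,0,0,0,0],[-0.23,-0.83,0,0,0,0],[-0.23,-0.83,0,0,0,0],[-0.23,-0.83,0,0,0,0],[-0.23,-0.83,0,0,0,0],[-0.23,-0.83,0,0,0,0]]])

```text
clock: 2.52
position: [0.4977, -0.2681, 0.2312]
ee_rot: [0.118, 0.993, 0.0, -0.0]
ft_force: [1.0, 0.1, -0.1]
grip_width: 1.001
grasp_force: 0.0
```

>>> carry_out(commands=[[[0,0,0,0,0,1],[0,0,0,0,0,1],[0,0,0,0,0,1],[0,0,0,0,0,1],[0,0,0,0,0,1],[0,0,0,0,0,1],[0,0,0,0,0,1],[0,0,0,0,0,1],[0,0,0,0,0,1],[0,0,0,0,0,1],[0,0,0,0,0,1],[0,0,0,0,0,1],[0,0,0,0,0,1],[0,0,0,0,0,1]]])

```text
clock: 3.68
position: [0.4978, -0.2665, 0.231]
ee_rot: [0.754, 0.657, -0.0, -0.0]
ft_force: [-0.5, 0.6, 0.2]
grip_width: 1.002
grasp_force: 0.0
```

>>> carry_out(commands=[[[0,0,0,0,0,1],[0,0,0,0,0,1],[0,0,0,0,0,1],[0,0,0,0,0,1],[0,0,0,0,0,1],[0,0,0,0,0,1],[0,0,0,0,0,1],[0,0,0,0,0,1],[0,0,0,0,0,1],[0,0,0,0,0,1],[0,0,0,0,0,1],[0,0,0,0,0,1],[0,0,0,0,0,0.2],[0,0,0,0,0,0],[0,0,0,0,0,0]]])

```text
clock: 4.93
position: [0.4979, -0.2665, 0.2311]
ee_rot: [0.997, 0.082, -0.0, -0.0]
ft_force: [-0.1, -0.0, -1.4]
grip_width: 1.002
grasp_force: 0.0
```

```bash
cat >> h.py <<'E'
from scipy.spatial.transform import Rotation as Ro
def delta(xyz,yaw,cur=None):
    """shift in tool units and remaining turn (units) to reach TCP xyz with tool-y at world yaw deg"""
    o=get_obs();R=Ro.from_quat(o["ee_rot"]).as_matrix()
    ty=np.deg2rad(yaw);y=np.array([np.cos(ty),np.sin(ty),0]);z=np.array([0,0,-1.]);x=np.cross(y,z)
    G=np.c_[x,y,z]
    print("clock",round(o["clock"],2),"pos",o["position"].round(4),"yaw",np.rad2deg(np.arctan2(R[1,1],R[0,1])).round(2),"F",o["ft_force"].round(1),"M",o["torque"].round(2),"grip",round(o["grip_width"],3),round(o["grasp_force"],1))
    print("shift, old axes",(R.T@(np.array(xyz)-o["position"])/.04).round(3),"new axes",(G.T@(np.array(xyz)-o["position"])/.04).round(3),"turn",(Ro.from_matrix(R.T@G).as_rotvec(degrees=True)/6).round(3))
E
python3 - <<'E'
from h import *
delta([.4977,-.2677,.071],-81.1)
# cheek edges: line fits on intensity edges in the top picture
im=cv2.GaussianBlur(cv2.imread("pics/top0.png",0),(0,0),.7).astype(float)
def rows(r0,r1,a,b):  # dark band left/right edges per row, searching about line a->b
    L=[];Rr=[]
    for r in range(r0,r1):
        c=a+(b-a)*(r-r0)/(r1-r0); cc=np.arange(int(c)-8,int(c)+9); v=im[r,cc]; g=np.gradient(v)
        i=np.argmin(v[3:-3])+3
        l=np.argmin(g[:i+1]);q=i+np.argmax(g[i:])
        L.append((cc[l],r));Rr.append((cc[q],r))
    return np.array(L,float),np.array(Rr,float)
for nm,a in (("left",(128,194,220.3,225.6)),("right",(118,182,317.5,326))):
    for side,p in zip("LR",rows(*a)):
        for z in (.025,0):
            P=onz("top",p,z)[:,:2]; vx,vy,x0,y0=cv2.fitLine((P*1000).astype(np.float32),cv2.DIST_HUBER,0,.01,.01).ravel()
            print(nm,side,z,"ang",np.rad2deg(np.arctan2(vy*np.sign(vx),abs(vx))).round(2),"y at x=600:",round(y0+(600-x0)*vy/vx,1))
# bay corners picked in the crop: ends of cheeks (crop px /3.8)
q=np.array([[24,58],[36,58],[52,363],[64,363],[388,24],[405,20],[430,322],[445,318]])/3.8+[212-.4,105-.4]
print((onz("top",q,.025)*1000).round(0)[:,:2].tolist())
E
```

```text
clock 4.93 pos [ 0.4979 -0.2665  0.2311] yaw -80.64 F [-0.1 -0.  -1.4] M [-0.01 -0.01  0.02] grip 1.002 0.0
shift, old axes [-0.009  0.029  4.003] new axes [-0.01   0.029  4.003] turn [-0.001  0.003  0.077]
left L 0.025 ang 7.35 y at x=600: 247.0
left L 0 ang 7.35 y at x=600: 249.7
left R 0.025 ang 7.28 y at x=600: 233.4
left R 0 ang 7.29 y at x=600: 235.8
right L 0.025 ang 7.61 y at x=600: -40.5
right L 0 ang 7.61 y at x=600: -44.5
right R 0.025 ang 6.87 y at x=600: -55.0
right R 0 ang 6.87 y at x=600: -59.2
[[712.0, 259.0], [712.0, 249.0], [474.0, 229.0], [474.0, 220.0], [745.0, -23.0], [749.0, -36.0], [509.0, -54.0], [513.0, -65.0]]
```

>>> carry_out(commands=[[[0,0.03,0.5,0,0,0.08],[0,0,0.7,0,0,0],[0,0,0.7,0,0,0],[0,0,0.7,0,0,0],[0,0,0.6,0,0,0],[0,0,0.5,0,0,0],[0,0,0.3,0,0,0],[0,0,0,0,0,0],[0,0,0,0,0,0]]])

```text
clock: 5.68
position: [0.4982, -0.268, 0.0716]
ee_rot: [0.997, 0.076, -0.0, 0.0]
ft_force: [0.6, -0.5, 1.3]
grip_width: 1.001
grasp_force: 0.0
```

>>> carry_out(commands=[[[0,0,0,0,0,0],[0,0,0,0,0,0],[0,0,0,0,0,0],[0,0,0,0,0,0],[0,0,0,0,0,0],[0,0,0,0,0,0],[0,0,0,0,0,0],[0,0,0,0,0,0],[0,0,0,0,0,0],[0,0,0,0,0,0]]], hand=1, force=70)

```text
clock: 6.52
position: [0.4984, -0.2678, 0.0715]
ee_rot: [0.997, 0.076, 0.0, -0.0]
ft_force: [-1.1, 0.6, 3.3]
grip_width: 0.152
grasp_force: 70.7
```

```bash
python3 - <<'E'
from h import *
delta([.4977,-.2677,.171],-81.1)
E
```

```text
clock 6.52 pos [ 0.4984 -0.2678  0.0715] yaw -81.3 F [-1.1  0.6  3.3] M [ 0.2   0.06 -0.01] grip 0.152 70.7
shift, old axes [-0.015 -0.005 -2.488] new axes [-0.016 -0.005 -2.488] turn [-0.    -0.004 -0.034]
```

>>> carry_out(commands=[[[0,0,-0.3,0,0,0],[0,0,-0.5,0,0,0],[0,0,-0.6,0,0,0],[0,0,-0.6,0,0,0],[0,0,-0.5,0,0,0],[0,0,0,0,0,0]]])

```text
clock: 7.02
position: [0.4993, -0.269, 0.1751]
ee_rot: [0.997, 0.076, 0.002, 0.001]
ft_force: [-0.4, -1.1, -2.7]
grip_width: 0.155
grasp_force: 69.8
```

```bash
python3 - <<'E'
from h import *
delta([.473,.080,.170],7.2)
px=[[305.5,167],[285.5,181],[265.5,180],[242.5,174]]
P=onz("top",px,.03)[:,:2]*1000-[612,97.5]
a=np.deg2rad(7.2);B=np.array([[np.cos(a),np.sin(a)],[-np.sin(a),np.cos(a)]])
print((P@B.T).round(1).tolist())
E
```

```text
clock 7.02 pos [ 0.4993 -0.269   0.1751] yaw -81.34 F [-0.4 -1.1 -2.7] M [-0.04 -0.1  -0.03] grip 0.155 69.8
shift, old axes [ 0.664 -8.724  0.113] new axes [8.738 0.442 0.128] turn [  0.045  -0.015 -14.756]
[[-51.0, -90.1], [-85.5, -28.3], [-76.4, 27.9], [-51.8, 91.1]]
```

>>> carry_out(commands=[[[0.06,-0.4,0,0,0,0],[0.06,-0.7,0,0,0,0],[0.06,-0.8,0,0,0,0],[0.06,-0.8,0,0,0,0],[0.06,-0.8,0,0,0,0],[0.06,-0.8,0,0,0,0],[0.06,-0.8,0,0,0,0],[0.06,-0.8,0,0,0,0],[0.06,-0.8,0,0,0,0],[0.06,-0.8,0,0,0,0],[0.06,-0.7,0,0,0,0],[0,-0.32,0,0,0,0],[0,0,0,0,0,0]]])

```text
clock: 8.1
position: [0.4716, 0.0767, 0.1707]
ee_rot: [0.997, 0.079, -0.001, -0.0]
ft_force: [-0.5, -0.5, -2.9]
grip_width: 0.158
grasp_force: 69.8
```

>>> carry_out(commands=[[[0,0,0,0,0,-0.5],[0,0,0,0,0,-1],[0,0,0,0,0,-1],[0,0,0,0,0,-1],[0,0,0,0,0,-1],[0,0,0,0,0,-1],[0,0,0,0,0,-1],[0,0,0,0,0,-1],[0,0,0,0,0,-1],[0,0,0,0,0,-1],[0,0,0,0,0,-1],[0,0,0,0,0,-1],[0,0,0,0,0,-1],[0,0,0,0,0,-1],[0,0,0,0,0,-1],[0,0,0,0,0,-0.25],[0,0,0,0,0,0],[0,0,0,0,0,0],[0,0,0,0,0,0]]])

```text
clock: 9.68
position: [0.4726, 0.0725, 0.1711]
ee_rot: [0.662, 0.749, -0.0, -0.0]
ft_force: [0.9, 0.3, -3.2]
grip_width: 0.152
grasp_force: 69.8
```

```bash
python3 - <<'E'
from h import *
delta([.473,.080,.0620],7.2)
print(get_obs()["ee_rot"])
save("top","pics/top1.png");save("side","pics/side1.png")
im=cv2.imread("pics/side1.png")
cv2.imwrite("pics/crop1.png",cv2.resize(im[130:330,170:420],None,fx=2.8,fy=2.8,interpolation=cv2.INTER_CUBIC))
E
```

```text
clock 9.68 pos [0.4726 0.0725 0.1711] yaw 7.07 F [ 0.9  0.3 -3.2] M [ 0.02 -0.03 -0.02] grip 0.152 69.8
shift, old axes [0.184 0.034 2.727] new axes [0.184 0.033 2.727] turn [-0.004  0.    -0.021]
[ 6.62133011e-01  7.49386304e-01 -1.58346108e-04 -1.34590796e-04]
```

View pics/crop1.png

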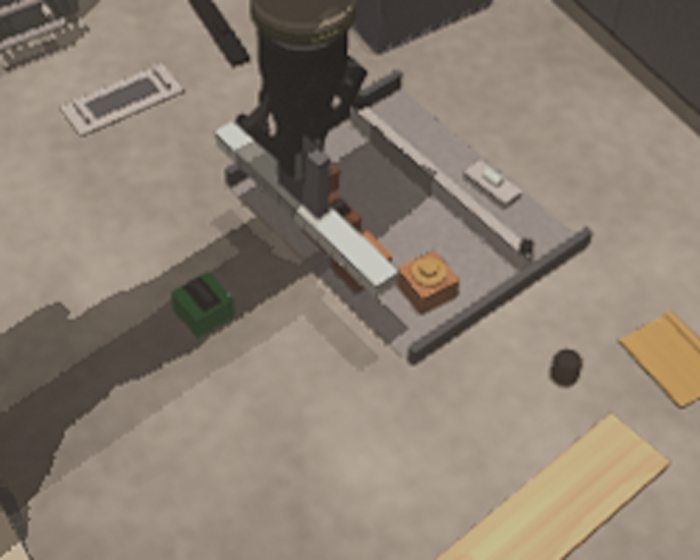

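The rule hangs level in the gripper, with its foot from crop (230,135) to (385,275), in front of the row. The rest is empty.

>>> carry_out(commands=[[[0.18,0.03,0.4,0,0,0],[0,0,0.6,0,0,0],[0,0,0.6,0,0,0],[0,0,0.5,0,0,0],[0,0,0.35,0,0,0],[0,0,0.2,0,0,0],[0,0,0.08,0,0,0],[0,0,0,0,0,0],[0,0,0,0,0,0]]])

```text
clock: 10.53
position: [0.4736, 0.0805, 0.0628]
ee_rot: [0.661, 0.75, 0.0, 0.0]
ft_force: [0.8, -0.7, -2.2]
grip_width: 0.157
grasp_force: 69.8
```

```bash
python3 - <<'E'
from meas import *
delta([.595,.095,.0620],7.2)
save("top","pics/top2.png");save("side","pics/side2.png")
show("foot","top","pics/top2.png",(0,0,150),(180,45,255),(215,180,340,230),.0225,200)
show("foot","side","pics/side2.png",(0,0,150),(180,45,255),(225,150,330,275),.0225,200)
E
```

```text
clock 10.53 pos [0.4736 0.0805 0.0628] yaw 7.19 F [ 0.8 -0.7 -2.2] M [-0.04  0.01 -0.01] grip 0.157 69.8
shift, old axes [-0.02   3.057  0.023] new axes [-0.02   3.057  0.02 ] turn [ 0.009 -0.003 -0.002]
foot top c [463.1 180.2] size [25.6 41.2] ang 4.95 px [242. 204.] [[449.0, 200.0], [452.0, 159.0], [478.0, 161.0], [474.0, 202.0]]
foot top c [505.1 -25.7] size [65.4 53.7] ang 1.01 px [314. 191.] [[472.0, 1.0], [473.0, -53.0], [538.0, -52.0], [537.0, 2.0]]
foot top c [504.8 208.1] size [60.8 27.2] ang 5.03 px [232. 189.] [[473.0, 219.0], [476.0, 192.0], [536.0, 197.0], [534.0, 224.0]]
foot side c [434.8   6.8] size [158.9 279.2] ang 58.96 px [289. 254.] [[274.0, 11.0], [513.0, -133.0], [595.0, 3.0], [356.0, 147.0]]
foot side c [539.   64.5] size [23.6 33.9] ang 5.29 px [299. 219.] [[526.0, 80.0], [529.0, 47.0], [552.0, 49.0], [549.0, 82.0]]
foot side c [609.7  75. ] size [130.4  65.8] ang 54.92 px [317. 211.] [[545.0, 41.0], [599.0, 3.0], [674.0, 109.0], [620.0, 147.0]]
foot side c [675.2 162.6] size [ 51.2 141.7] ang 7.32 px [319. 181.] [[641.0, 230.0], [659.0, 89.0], [710.0, 96.0], [692.0, 236.0]]
foot side c [692.8 232.4] size [126.1 110.5] ang 54.95 px [314. 158.] [[611.0, 213.0], [702.0, 149.0], [774.0, 252.0], [684.0, 316.0]]
foot side c [482.8 289. ] size [245.1 107.3] ang 62.37 px [238. 175.] [[378.0, 205.0], [474.0, 156.0], [587.0, 373.0], [492.0, 422.0]]
```

>>> carry_out(commands=[[[0,0.1,0.02,0,0,0],[0,0.12,0,0,0,0],[0,0.12,0,0,0,0],[0,0.12,0,0,0,0],[0,0.12,0,0,0,0],[0,0.12,0,0,0,0],[0,0.12,0,0,0,0],[0,0.12,0,0,0,0],[0,0.12,0,0,0,0],[0,0.12,0,0,0,0],[0,0.12,0,0,0,0],[0,0.12,0,0,0,0],[0,0.12,0,0,0,0],[0,0.12,0,0,0,0],[0,0.12,0,0,0,0],[0,0.12,0,0,0,0],[0,0.1,0,0,0,0],[0,0.1,0,0,0,0],[0,0.1,0,0,0,0],[0,0.1,0,0,0,0]]])

```text
clock: 12.3
position: [0.5638, 0.0919, 0.061]
ee_rot: [0.661, 0.75, -0.001, -0.001]
ft_force: [-7.0, -1.3, 1.6]
grip_width: 0.151
grasp_force: 70.4
```

>>> carry_out(commands=[[[0,0.05,0,0,0,0],[0,0.05,0,0,0,0],[0,0.05,0,0,0,0],[0,0.05,0,0,0,0]]])

```text
clock: 12.63
position: [0.5717, 0.0929, 0.061]
ee_rot: [0.661, 0.75, -0.001, -0.001]
ft_force: [-6.4, -0.7, 0.3]
grip_width: 0.156
grasp_force: 70.3
```

```bash
python3 - <<'E'
from h import *
delta([.595,.095,.0620],7.2)
save("top","pics/top3.png");save("side","pics/side3.png")
a=cv2.imread("pics/top3.png")[105:235,212:342];b=cv2.imread("pics/side3.png")[145:275,240:390]
f=lambda i:cv2.resize(i,(int(i.shape[1]*2.8),int(i.shape[0]*2.8)),interpolation=cv2.INTER_CUBIC)
cv2.imwrite("pics/crop3.png",np.hstack([f(a),f(b)]))
E
```

```text
clock 12.63 pos [0.5717 0.0929 0.061 ] yaw 7.2 F [-6.4 -0.7  0.3] M [-0.24  1.79 -0.03] grip 0.156 70.3
shift, old axes [-0.02   0.584 -0.025] new axes [-0.02   0.584 -0.024] turn [-0.018 -0.002 -0.   ]
```

View pics/crop3.png

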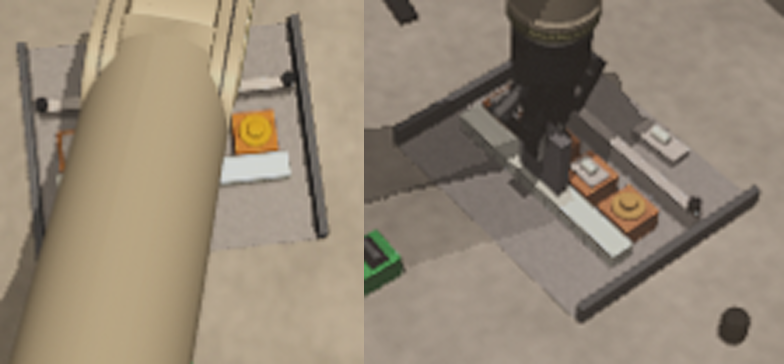

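The row is lined up against the rule edge, with blocks 1 and 2 visible in the right panel at (628,210) and (590,172). The bar is still about 23 mm ahead and friction is about 6 N. I'll creep forward from here.

>>> carry_out(commands=[[[0,0.05,0,0,0,0],[0,0.05,0,0,0,0],[0,0.05,0,0,0,0],[0,0.05,0,0,0,0],[0,0.05,0,0,0,0],[0,0.04,0,0,0,0],[0,0.03,0,0,0,0],[0,0.03,0,0,0,0]]])

```text
clock: 13.4
position: [0.5863, 0.0947, 0.0612]
ee_rot: [0.661, 0.75, -0.0, -0.0]
ft_force: [-2.9, 0.7, -4.3]
grip_width: 0.152
grasp_force: 69.6
```

>>> carry_out(commands=[[[0,0.025,0,0,0,0],[0,0.025,0,0,0,0]]])

```text
clock: 13.57
position: [0.5882, 0.0949, 0.0613]
ee_rot: [0.661, 0.75, 0.0, -0.0]
ft_force: [-3.2, -0.2, -4.0]
grip_width: 0.158
grasp_force: 69.6
```

>>> carry_out(commands=[[[0,0.025,0,0,0,0],[0,0.025,0,0,0,0]]])

```text
clock: 13.73
position: [0.5902, 0.0952, 0.0613]
ee_rot: [0.661, 0.75, 0.0, -0.0]
ft_force: [-3.4, -0.0, -4.7]
grip_width: 0.153
grasp_force: 69.6
```

>>> carry_out(commands=[[[0,0.025,0,0,0,0],[0,0.025,0,0,0,0]]])

```text
clock: 13.9
position: [0.5922, 0.0954, 0.0613]
ee_rot: [0.661, 0.75, 0.0, -0.0]
ft_force: [-4.0, -0.1, -3.8]
grip_width: 0.153
grasp_force: 69.6
```

>>> carry_out(commands=[[[0,0.025,0,0,0,0],[0,0.025,0,0,0,0]]])

```text
clock: 14.07
position: [0.5942, 0.0957, 0.0613]
ee_rot: [0.661, 0.75, 0.0, -0.0]
ft_force: [-6.3, -1.3, -0.3]
grip_width: 0.156
grasp_force: 70.3
```

>>> carry_out(commands=[[[0,0.025,0,0,0,0]]])

```text
clock: 14.15
position: [0.5944, 0.0957, 0.0613]
ee_rot: [0.661, 0.75, -0.001, -0.001]
ft_force: [-11.5, -0.3, 3.5]
grip_width: 0.155
grasp_force: 70.8
```

>>> carry_out(commands=[[[0,0.02,0,0,0,0],[0,0,0,0,0,0]]])

```text
clock: 14.32
position: [0.5945, 0.0957, 0.0613]
ee_rot: [0.661, 0.75, -0.001, -0.001]
ft_force: [-11.4, -0.3, 4.3]
grip_width: 0.161
grasp_force: 70.9
```

```bash
python3 - <<'E'
from h import *
delta([.595,.095,.0620],7.2)
E
```

```text
clock 14.32 pos [0.5945 0.0957 0.0613] yaw 7.18 F [-11.4  -0.3   4.3] M [-0.25  3.04  0.03] grip 0.161 70.9
shift, old axes [-0.019  0.01  -0.018] new axes [-0.019  0.01  -0.018] turn [-0.034 -0.007 -0.003]
```

>>> carry_out(commands=[[[0,0.03,0,0,0,0],[0,0,0,0,0,0]]])

```text
clock: 14.48
position: [0.5947, 0.0957, 0.0611]
ee_rot: [0.661, 0.75, -0.002, -0.002]
ft_force: [-15.4, -1.9, 7.6]
grip_width: 0.156
grasp_force: 71.6
```

>>> carry_out(commands=[[[0,0.03,0,0,0,0],[0,0,0,0,0,0]]])

```text
clock: 14.65
position: [0.5953, 0.0957, 0.061]
ee_rot: [0.661, 0.75, -0.002, -0.003]
ft_force: [-19.1, -2.3, 9.7]
grip_width: 0.156
grasp_force: 71.6
```

```bash
python3 - <<'E'
from h import *
delta([.595,.095,.0620],7.2)
E
```

```text
clock 14.65 pos [0.5953 0.0957 0.061 ] yaw 7.18 F [-19.1  -2.3   9.7] M [-0.38  4.98  0.11] grip 0.156 71.6
shift, old axes [-0.017 -0.009 -0.025] new axes [-0.017 -0.009 -0.025] turn [-0.069 -0.011 -0.004]
```

>>> carry_out(commands=[[[0,0.03,0,0,0,0],[0,0.02,0,0,0,0],[0,0,0,0,0,0],[0,0,0,0,0,0]]])

```text
clock: 14.98
position: [0.5957, 0.0957, 0.0606]
ee_rot: [0.662, 0.75, -0.003, -0.004]
ft_force: [-25.3, -3.1, 13.7]
grip_width: 0.156
grasp_force: 72.2
```

```bash
python3 - <<'E'
from h import *
delta([.595,.095,.0620],7.2)
save("side","pics/side4.png")
b=cv2.imread("pics/side4.png")[145:275,240:390]
cv2.imwrite("pics/crop4.png",cv2.resize(b,None,fx=4,fy=4,interpolation=cv2.INTER_CUBIC))
E
```

```text
clock 14.98 pos [0.5957 0.0957 0.0606] yaw 7.17 F [-25.3  -3.1  13.7] M [-0.56  6.55  0.05] grip 0.156 72.2
shift, old axes [-0.016 -0.019 -0.035] new axes [-0.016 -0.019 -0.035] turn [-0.102 -0.015 -0.005]
```

View pics/crop4.png

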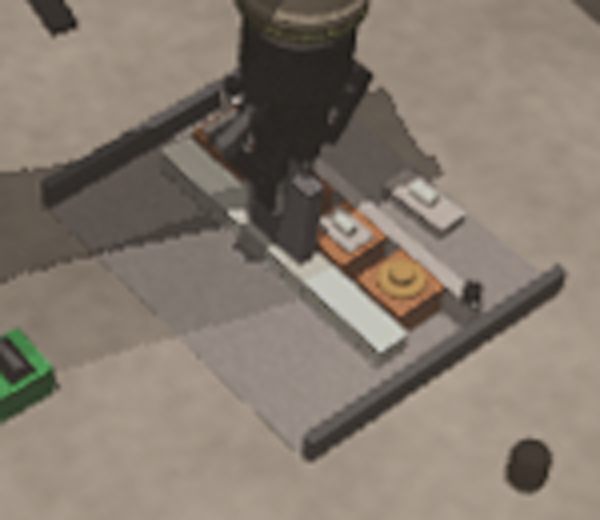

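The row bears on the bar at 25 N, with blocks 1 and 2 visible at crop (400,285) and (348,235) square between rule and bar. The yaw moment is near zero. I'll back straight out.

>>> carry_out(commands=[[[0,-0.05,0,0,0,0],[0,-0.06,0,0,0,0],[0,-0.08,0,0,0,0],[0,-0.1,-0.02,0,0,0],[0,-0.2,-0.02,0,0,0],[0,-0.3,-0.02,0,0,0],[0,-0.4,0,0,0,0],[0,-0.4,0,0,0,0],[0,-0.4,0,0,0,0],[0,-0.4,0,0,0,0],[0,-0.4,0,0,0,0],[0,-0.3,0,0,0,0],[0,-0.1,0,0,0,0],[0,0,0,0,0,0]]])

```text
clock: 16.2
position: [0.4732, 0.0808, 0.064]
ee_rot: [0.661, 0.75, 0.001, -0.0]
ft_force: [-0.1, 0.2, -2.6]
grip_width: 0.157
grasp_force: 69.9
```

>>> carry_out(commands=[[[0,0,-0.3,0,0,0],[0,0,-0.6,0,0,0],[0,0,-0.7,0,0,0],[0,0,-0.6,0,0,0],[0,0,-0.5,0,0,0],[0,0,0,0,0,0]]])

```text
clock: 16.7
position: [0.4766, 0.0808, 0.1755]
ee_rot: [0.662, 0.75, 0.003, 0.001]
ft_force: [1.6, -0.5, -2.3]
grip_width: 0.159
grasp_force: 70.0
```

>>> carry_out(commands=[[[0,0,0,0,0,0.5],[0,0,0,0,0,1],[0,0,0,0,0,1],[0,0,0,0,0,1],[0,0,0,0,0,1],[0,0,0,0,0,1],[0,0,0,0,0,1],[0,0,0,0,0,1],[0,0,0,0,0,1],[0,0,0,0,0,1],[0,0,0,0,0,1],[0,0,0,0,0,1],[0,0,0,0,0,1],[0,0,0,0,0,1],[0,0,0,0,0,1],[0,0,0,0,0,0.25],[0,0,0,0,0,0],[0,0,0,0,0,0]]])

```text
clock: 18.2
position: [0.4739, 0.0804, 0.1715]
ee_rot: [0.997, 0.076, 0.0, 0.0]
ft_force: [0.1, -0.5, -3.2]
grip_width: 0.157
grasp_force: 70.0
```

```bash
python3 - <<'E'
from meas import *
delta([.4984,-.2678,.160],-81.3)
print(get_obs()["ee_rot"])
E
```

```text
clock 18.2 pos [0.4739 0.0804 0.1715] yaw -81.23 F [ 0.1 -0.5 -3.2] M [-0.01 -0.04 -0.02] grip 0.157 70.0
shift, old axes [-0.722  8.696  0.29 ] new axes [-0.711  8.697  0.287] turn [ 0.003 -0.004  0.011]
[9.97074576e-01 7.64344130e-02 2.04046630e-04 1.67870645e-04]
```

>>> carry_out(commands=[[[-0.06,0.4,0,0,0,0],[-0.06,0.7,0,0,0,0],[-0.06,0.8,0,0,0,0],[-0.06,0.8,0,0,0,0],[-0.06,0.8,0,0,0,0],[-0.06,0.8,0,0,0,0],[-0.06,0.8,0,0,0,0],[-0.06,0.8,0,0,0,0],[-0.06,0.8,0,0,0,0],[-0.06,0.8,0,0,0,0],[-0.06,0.7,0,0,0,0],[-0.06,0.4,0,0,0,0],[0,0.1,0,0,0,0],[0,0,0,0,0,0],[0,0,0,0,0,0]]])

```text
clock: 19.45
position: [0.4978, -0.2674, 0.1713]
ee_rot: [0.997, 0.076, -0.0, -0.0]
ft_force: [0.2, 0.3, -2.8]
grip_width: 0.154
grasp_force: 70.2
```

```bash
python3 - <<'E'
from meas import *
delta([.4984,-.2678,.0715],-81.3)
save("top","pics/top5.png");save("side","pics/side5.png")
a=cv2.imread("pics/top5.png")[105:220,212:337]
b=cv2.imread("pics/side5.png")[190:370,280:430]
f=lambda i,h:cv2.resize(i,(int(i.shape[1]*h/i.shape[0]),h),interpolation=cv2.INTER_CUBIC)
cv2.imwrite("pics/crop5.png",np.hstack([f(a,400),f(b,400)]))
a=np.deg2rad(7.2);B=np.array([[np.cos(a),np.sin(a)],[-np.sin(a),np.cos(a)]])
for c in contours("pics/top5.png",(8,120,70),(30,255,255),(215,120,335,200),amin=300):
    r,b=rect("top",c,.03); print("block",(B@(np.array(r[0])-[612,97.5])).round(1),np.round(r[1],1),round(r[2],1))
E
```

```text
clock 19.45 pos [ 0.4978 -0.2674  0.1713] yaw -81.26 F [ 0.2  0.3 -2.8] M [ 0.01 -0.05  0.  ] grip 0.154 70.2
shift, old axes [0.014 0.014 2.496] new axes [0.013 0.013 2.496] turn [-0.005  0.004  0.007]
block [15.  93.9] [50.5 46.5] 6.7
block [14.8 28.8] [50.1 45.3] 6.4
block [ 14.9 -28.4] [50.1 46.4] 6.9
block [ 14.7 -86.4] [50.  45.6] 6.3
```

View pics/crop5.png

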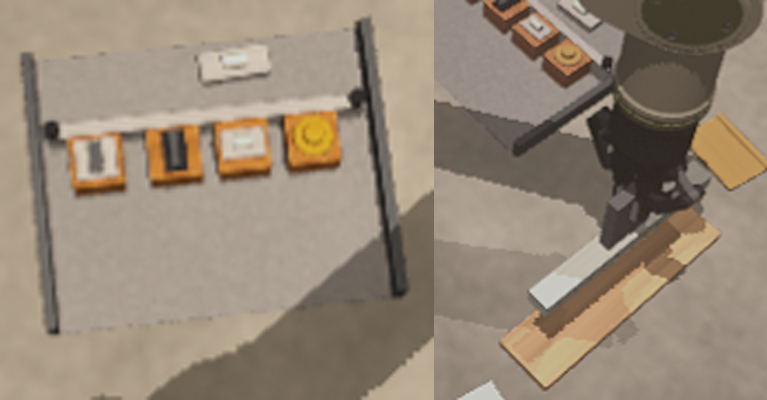

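All four blocks stand in line against the bar, left panel (97,160) to (313,140), with bay x within 0.3 mm of each other. The rule hangs over the rest. I'll lower it.

>>> carry_out(commands=[[[0.01,0.01,0.3,0,0,0],[0,0,0.5,0,0,0],[0,0,0.5,0,0,0],[0,0,0.4,0,0,0],[0,0,0.3,0,0,0],[0,0,0.2,0,0,0],[0,0,0.1,0,0,0],[0,0,0.1,0,0,0],[0,0,0,0,0,0],[0,0,0,0,0,0]]])

```text
clock: 20.38
position: [0.4986, -0.2684, 0.0761]
ee_rot: [0.997, 0.076, 0.0, 0.0]
ft_force: [-0.0, -0.8, -1.9]
grip_width: 0.152
grasp_force: 70.1
```

>>> carry_out(commands=[[[0,0,0.03,0,0,0],[0,0,0.03,0,0,0],[0,0,0.03,0,0,0],[0,0,0,0,0,0]]])

```text
clock: 20.72
position: [0.4983, -0.2682, 0.072]
ee_rot: [0.997, 0.076, 0.0, -0.0]
ft_force: [0.0, 0.4, -2.9]
grip_width: 0.153
grasp_force: 70.1
```

>>> carry_out(commands=[[[0,0,0.02,0,0,0],[0,0,0,0,0,0]]])

```text
clock: 20.88
position: [0.4984, -0.2684, 0.0715]
ee_rot: [0.997, 0.076, 0.0, -0.0]
ft_force: [-0.4, 0.1, 0.5]
grip_width: 0.152
grasp_force: 70.7
```

>>> carry_out(commands=[[[0,0,0.02,0,0,0],[0,0,0,0,0,0]]])

```text
clock: 21.05
position: [0.4984, -0.2685, 0.0715]
ee_rot: [0.997, 0.076, 0.0, -0.0]
ft_force: [-3.9, 2.4, 11.6]
grip_width: 0.157
grasp_force: 72.2
```

>>> carry_out(commands=[[[0,0,-0.02,0,0,0],[0,0,0,0,0,0]]])

```text
clock: 21.22
position: [0.4984, -0.2684, 0.0715]
ee_rot: [0.997, 0.076, 0.0, 0.0]
ft_force: [-1.4, 0.2, 2.4]
grip_width: 0.154
grasp_force: 71.0
```

>>> carry_out(commands=[[[0,0,0,0,0,0],[0,0,0,0,0,0],[0,0,0,0,0,0],[0,0,0,0,0,0],[0,0,0,0,0,0],[0,0,0,0,0,0],[0,0,0,0,0,0],[0,0,0,0,0,0],[0,0,0,0,0,0],[0,0,0,0,0,0]]], hand=-1)

```text
clock: 22.05
position: [0.4983, -0.2682, 0.0713]
ee_rot: [0.997, 0.076, 0.0, -0.0]
ft_force: [0.6, -0.4, 0.1]
grip_width: 0.999
grasp_force: 0.0
```

>>> carry_out(commands=[[[0,0,-0.2,0,0,0],[0,0,-0.4,0,0,0],[0,0,-0.7,0,0,0],[0,0,-0.8,0,0,0],[0,0,-0.8,0,0,0],[0,0,-0.8,0,0,0],[0,0,-0.5,0,0,0],[0,0,0,0,0,0],[0,0,0,0,0,0]]])

```text
clock: 22.8
position: [0.4987, -0.2685, 0.2405]
ee_rot: [0.997, 0.076, 0.001, 0.0]
ft_force: [-0.6, 0.7, -0.3]
grip_width: 0.999
grasp_force: 0.0
```

```bash
python3 - <<'E'
from meas import *
delta([.4984,-.2678,.0715],-81.3)
save("side","pics/side6.png")
show("foot","side","pics/side6.png",(0,0,150),(180,40,255),(305,275,410,365),.032)
b=cv2.imread("pics/side6.png")[140:380,240:450]
cv2.imwrite("pics/crop6.png",cv2.resize(b,None,fx=2.4,fy=2.4,interpolation=cv2.INTER_CUBIC))
E
```

```text
clock 22.8 pos [ 0.4987 -0.2685  0.2405] yaw -81.3 F [-0.6  0.7 -0.3] M [-0.04  0.04  0.02] grip 0.999 0.0
shift, old axes [-0.013 -0.021  4.225] new axes [-4.000e-03 -1.900e-02  4.225e+00] turn [ 0.004 -0.021 -0.001]
foot side c [ 472.  -271.1] size [190.4  26.2] ang 8.68 px [352. 323.] [[376.0, -272.0], [380.0, -298.0], [568.0, -270.0], [564.0, -244.0]]
foot side c [ 606.8 -257.4] size [21.6 12.8] ang 2.92 px [393. 292.] [[596.0, -252.0], [596.0, -264.0], [618.0, -263.0], [617.0, -250.0]]
```

View pics/crop6.png

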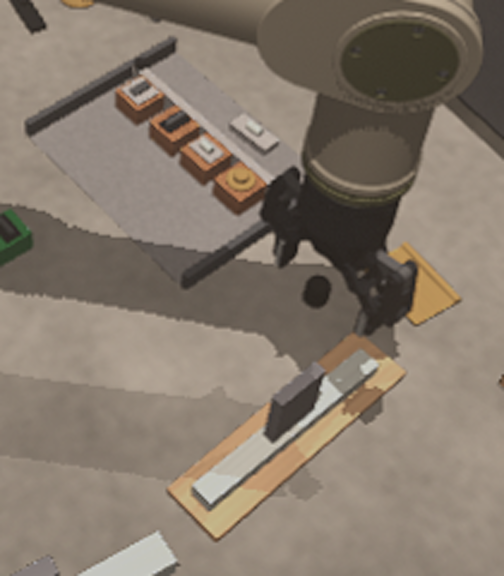

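The rule stands upright on its rest at crop (285,430), the row is straight at the bar, and the gripper is clear.

```bash
python3 -c "
from workcell import *
print(hand_in())"
```

```text
the job is handed in; nothing more can be done
None
```

The four samples were pushed against the stop bar at about 25 N and measured in line to within 0.3 mm; the straightedge is back upright on its oak rest, and the job was handed in at about 23 s (no verdict was returned).

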